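Try out the stay of the bottle locker's lift-up door

ROBOT

A 6-joint arm with a two-finger parallel gripper is mounted at the origin on the work surface. World frame = base frame: x ahead of the robot, y to its left, z up, the work surface at z = 0. Lengths are in m, angles in rad, forces in N, time in s.
With the tool pointing down it reaches from about 0.325 to 0.9 m from the base axis. Payload 3.5 kg.
Tool frame: the origin (TCP) lies on the front face of the gripper's body, between the roots of the fingers; the fingertips stand 73 mm ahead of it and the grasp point (between the pads) lies 54 mm ahead of it; z points along the fingers, y is the direction in which the jaws open and shut (so a half turn about z gives the same grasp; the last joint's range is limited). The gripper opens to 85 mm and grips with 20 to 120 N. Pads are 22 mm wide; open, the fingers measure 114 mm over their backs; the gripper's body (76 mm by 85 mm) begins 54 mm behind the grasp point. The pads swing forward as they close: fully open they stand 13 mm farther back than shut.
Start: joints at [-1.353, 0.276, -0.026, 1.268, 0, 1.467], TCP at [0.197, -0.593, 0.304] pointing down, gripper open.
Joint ranges: [-3.12, 3.12], [-0.85, 1.88], [-1.08, 1.24], [-1.95, 2.15], [-1.57, 1.53], [-3.14, 3.14]. Speed limits (rad/s): [2.57, 2.57, 3.14, 3.14, 3.14, 3.14].

INTERFACE

Orientations are given as a rotation vector (axis times angle).
In Python, from workcell import readout, read_camera, close_job gives the robot as it stands. The module is installed in compiled form; this text tells all that it offers.
- The arm moves only by the shell command python3 -m jog 'ROWS'. ROWS is JSON, a list of rows, each an object with "travel": the shift along the tool's x, y, z in m, a list of three; "delta_rot": the turn, a rotation vector about the tool's x, y, z in degrees, a list of three; "hand": the opening, from -1 (shut) to 1 (fully open), so that 0 is half open. A call has 1 to 8 rows; each row shifts and turns the commanded pose from where the row before left it, along the tool's axes as they then stand; what a row does not reach is not made up. A row lasts 1/10 s, in which the tool goes at most 50 mm and 8.59 degrees, less where a joint would pass 70% of its speed; a pose out of reach is approached as far as the arm can. A call is refused whole if a number of a shift passes 0.05 or a number of a turn 8.59, either way. A call with a gripper value outside its range is refused whole. The fingers move at their own pace and stop on an object; the grip force is fixed at half the most. Time passes only in rows, so rows that do not move let the fingers close. It gives the time, the measured TCP pose, the force and the opening at its end, in the units of the state.
- readout.state(): the state, without advancing time (a new reading comes with each control period).
- read_camera(name): name is "scene" or "top" or "wrist"; returns a dict with "image" (400x640x3 uint8, red, green, blue), "mtx" (3x3 intrinsics, pixels), "cam_to_world" (4x4, takes a point from camera to world coordinates). Camera axes: x right, y down, z forward; pixel columns grow to the right and rows downward; lengths in m; the calibration is good to about 2 mm. A picture is of the moment at which its call begins. There is no depth.
- close_job(): hands the job in, once; it reports no verdict.
The state is a dict: "clock": time; "joint_pos": joint angles; "qvel": joint speeds; "tau": joint torques, N m; "tcp_pos": TCP position; "ee_rot": TCP orientation; "contact_force": force on the tool from outside, world axes, zero at the start; "ft_torque": the same for the moment, N m; "finger_gap": finger opening in m.
Only numpy, scipy, OpenCV 4.12 (cv2) and the standard library are available. Lean on these libraries where they do the work, as an engineer would, in place of code of your own. Each camera call takes 0.05 s, during which the arm holds its last target.

TASK

Check the stay of the wider of the two bench lockers: lift its door by the knob until the stay catches, and let go so that the stay alone holds the door up. Then press down the release tab on top of the locker so that the door sinks shut again. Keep the narrow locker shut.

Things in the scene. Friction and masses are not known exactly. Their poses are not given: they have to be found in the camera images.
- flap (a joint): lift-up door of the wide grey locker (260 wide, 226 high): pale, 260 x 150 x 12, 0.4 kg, hinged at its top edge 220 above the bench. Radians: 0 shut (sloping 20 degrees out from vertical), 1.38 hard stop. Damped: 2 to 4 N at the knob lifts it; unheld it sinks shut in about 2 s. To engage the stay lift to 1.24 to 1.34, then let go: it rests on the stay at about 1.2, level
- flap_knob (a point): centre of the knob's grip, mid-width of the door: round steel bar 22 dia, 34 long, parallel to the hinge, on a stem 50 off the door. Pinched at its two ends, it turns between the fingers as the door swings. Axes turn with the door: y along the hinge; shut, x points level into the locker, z up. Hinge line at x +91, z +105 in these axes; the door rises turning about +y, knob towards the robot and up
- release (a joint): the stay's release lever, a steel rocker on the wide locker's top; its front hook catches a pin on the door's arm, its rear tab is pressed down to free it. Radians: 0 at rest (sprung back), 0.25 frees the door, 0.40 stop. It lifts for a moment by itself as the raised door passes it. Keep it pressed until the door has sunk 0.3 rad or more, then leave it
- release_tab (a point): middle of the upper face of the release tab: flat steel plate 26 by 34, behind the hinge and 36 above it (31 above the roof), 55 off the knob's middle towards +y. Axes at rest: x level away from the robot, y along the hinge, z up. Pressed from above with 5 to 8 N: 8 to 11 mm of travel frees the door, its end stop is at about 13 mm
- narrow_flap (a joint): door of the narrow locker beside it (160 wide, same height, same knob, no stay or lever on top, a carton on its roof), not to be opened: 0 shut, radians, grows as it is raised

How it is judged:
By the outcome, as a careful person would: the job done as asked, in the order asked, and still so for the second after the job is handed in, with the robot touching nothing.
It also fails if it takes over 54 s, if anything falls off the work surface, if the arm or the gripper's body presses on something with over 40 N, if the wrist force passes 120 N, or if a joint passes its speed limit or range.

## Working session

There is one attempt and no reset: what is moved stays moved. The work goes in short steps, Python scripts to look and compute and a shell command to move; the robot and the scene stay as the last step left them, time stands still between calls to the robot, and variables do not carry over. Pictures are saved under pics/ and viewed, and the job is handed in when it is done.

```bash
mkdir -p pics
python3 - <<'E'
from workcell import readout, read_camera
import cv2
print(readout.state())
for n in ["scene","top","wrist"]:
    c=read_camera(n); cv2.imwrite(f"pics/{n}0.png",c["image"][:,:,::-1]); print(n,c["mtx"].tolist(),c["cam_to_world"].round(4).tolist())
E
```

```text
{'clock': 0.0, 'joint_pos': array([-1.35345672e+00,  2.77114829e-01, -2.78997659e-02,  1.26796494e+00,
       -1.31445489e-06,  1.46739961e+00]), 'qvel': array([ 0.00130097, -0.00018818,  0.00082848, -0.00074323, -0.00017264,
        0.00165996]), 'tau': array([-7.53332224e-04, -4.45504653e+01,  2.95205480e+01,  1.64111587e-02,
       -5.21639811e-05, -2.74102277e-06]), 'tcp_pos': array([ 0.19689975, -0.59252588,  0.30276188]), 'ee_rot': array([-3.09912987e+00, -5.01306676e-01,  1.97195317e-04]), 'contact_force': array([-0.60357707,  0.03996924,  0.13615875]), 'ft_torque': array([-0.03232572,  0.00245545,  0.02678322]), 'finger_gap': 0.08508360867913374}
scene [[375.1351362600093, 0.0, 320.13772548163604], [0.0, 375.1351362600093, 201.6848797367035], [0.0, 0.0, 1.0]] [[0.4526, 0.6551, -0.605, 1.0323], [0.8916, -0.3205, 0.3199, -0.2357], [0.0156, -0.6842, -0.7291, 0.7975], [0.0, 0.0, 0.0, 1.0]]
top [[399.5560974999119, 0.0, 313.5325706416049], [0.0, 399.5560974999119, 207.53247218184248], [0.0, 0.0, 1.0]] [[0.0267, -0.9918, 0.1247, 0.4437], [-0.9995, -0.0245, 0.0193, 0.0001], [-0.0161, -0.1252, -0.992, 1.1036], [0.0, 0.0, 0.0, 1.0]]
wrist [[302.7400553831475, 0.0, 319.4667477763859], [0.0, 302.7400553831475, 201.2040066387359], [0.0, 0.0, 1.0]] [[0.3154, -0.909, -0.2725, 0.2664], [-0.9489, -0.3028, -0.0885, -0.5706], [-0.002, 0.2865, -0.9581, 0.3727], [0.0, 0.0, 0.0, 1.0]]
```

View pics/scene0.png

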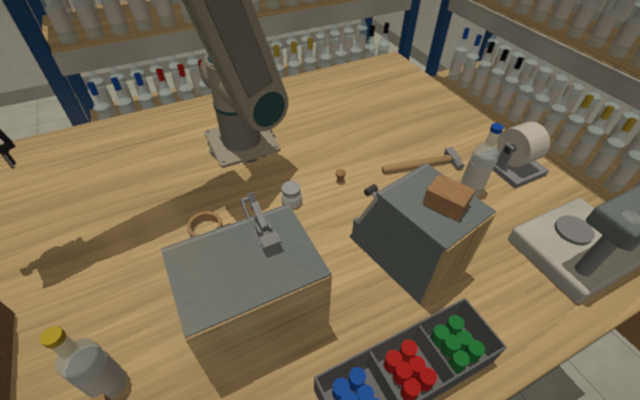

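View pics/top0.png

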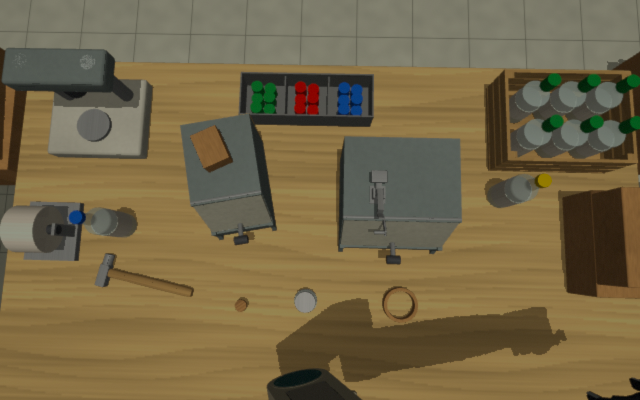

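View pics/wrist0.png

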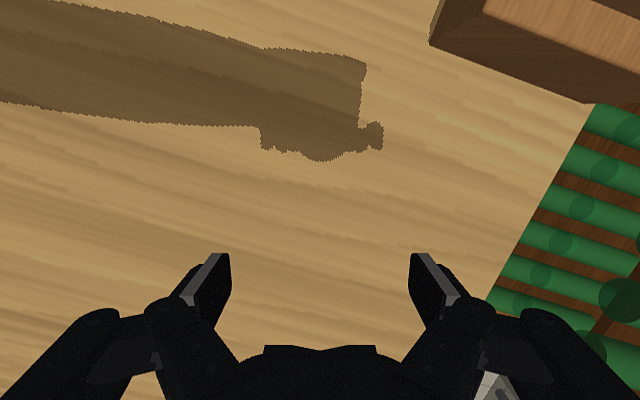

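The top view shows the wide locker at u 340–460, v 138–250. Its knob is near (393,260) and its release tab near (379,177). The narrow locker is at u 183–275. I'll zoom in to measure.

```bash
cat > h.py <<'E'
import numpy as np, cv2
from workcell import readout, read_camera
def ray(c,u,v):
    K=c["mtx"];T=c["cam_to_world"]
    d=T[:3,:3]@np.linalg.solve(K,[u,v,1.]); return T[:3,3],d
def onz(c,u,v,z):
    o,d=ray(c,u,v); return o+d*(z-o[2])/d[2]
def tri(rs):
    A=0;b=0
    for o,d in rs:
        d=d/np.linalg.norm(d);P=np.eye(3)-np.outer(d,d);A=A+P;b=b+P@o
    x=np.linalg.solve(A,b); return x,[np.linalg.norm((np.eye(3)-np.outer(d,d)/(d@d))@(x-o)) for o,d in rs]
def proj(c,p):
    T=c["cam_to_world"];q=T[:3,:3].T@(np.asarray(p)-T[:3,3]);q=c["mtx"]@q;return q[:2]/q[2]
E
python3 - <<'E'
import cv2
a=cv2.imread("pics/top0.png")[130:275,330:470]; cv2.imwrite("pics/topz.png",cv2.resize(a,None,fx=4,fy=4,interpolation=cv2.INTER_CUBIC))
a=cv2.imread("pics/scene0.png")[180:360,150:340]; cv2.imwrite("pics/scz.png",cv2.resize(a,None,fx=3.3,fy=3.3,interpolation=cv2.INTER_CUBIC))
E
```

```text
(no output)
```

View pics/topz.png

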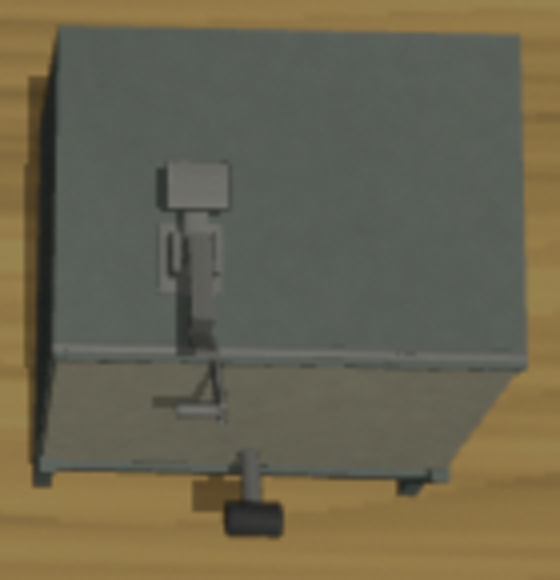

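View pics/scz.png

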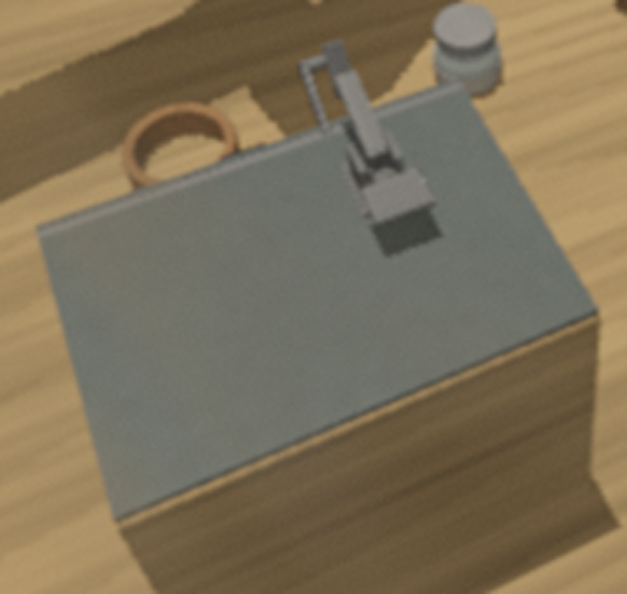

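Run:
```python
from h import *
t=read_camera("top"); s=read_camera("scene")
z=lambda a,b:(330+(a+.5)/4-.5,130+(b+.5)/4-.5)
for p in [(58,27),(520,37),(55,350),(525,362)]: print("roof",onz(t,*z(*p),.226).round(4))
tab=onz(t,*z(199,186),.256); print("tab",tab, tri([ray(t,*z(199,186)),ray(s,150+399.5/3.3-.5,180+196.5/3.3-.5)]))
print("tab corners",[onz(t,*z(*p),.256).round(4) for p in [(168,162),(230,162),(168,209),(230,209)]])
for p in [(254,519),(226,519),(282,519)]: print("knob",onz(t,*z(*p),.115+.0))
print(proj(s,onz(t,*z(254,519),.115)))
sz=lambda a,b:(150+a/3.3-.5,180+b/3.3-.5)
for p in [(120,518),(598,313),(40,230)]: print("roof s",onz(s,*sz(*p),.226).round(4))
```

```text
roof [ 0.718  -0.0477  0.226 ]
roof [ 0.7178 -0.3073  0.226 ]
roof [ 0.5344 -0.0492  0.226 ]
roof [ 0.5342 -0.3066  0.226 ]
tab [ 0.62196654 -0.12345438  0.256     ] (array([ 0.62325796, -0.12181288,  0.25330121]), [np.float64(0.0021552124346437464), np.float64(0.0021552124346438392)])
tab corners [array([ 0.6348, -0.1067,  0.256 ]), array([ 0.6355, -0.14  ,  0.256 ]), array([ 0.609 , -0.1069,  0.256 ]), array([ 0.6098, -0.1401,  0.256 ])]
knob [ 0.44504542 -0.17881229  0.115     ]
knob [ 0.44458873 -0.16174128  0.115     ]
knob [ 0.44550185 -0.19587382  0.115     ]
[222.91184756 229.25707874]
roof s [ 0.7225 -0.3023  0.226 ]
roof s [ 0.7235 -0.0479  0.226 ]
roof s [ 0.5366 -0.3034  0.226 ]
```

```bash
python3 -m jog '[{"travel":[0,0,-0.02],"delta_rot":[0,0,6.2],"hand":1},{"travel":[0,0,-0.02],"delta_rot":[0,0,6.2],"hand":1},{"travel":[0,0,0],"delta_rot":[0,0,6],"hand":1},{"travel":[0,0,0],"delta_rot":[0,0,0],"hand":1}]'
```

```text
clock: 0.65
tcp_pos: [0.1971, -0.5934, 0.3447]
ee_rot: [3.14, -0.0, 0.0]
contact_force: [-0.3, -0.2, -0.6]
finger_gap: 0.0856
```

```bash
python3 -m jog '[{"travel":[0.025,-0.04,0],"delta_rot":[0,0,0],"hand":1},{"travel":[0.03,-0.05,0],"delta_rot":[0,0,0],"hand":1},{"travel":[0.03,-0.05,0],"delta_rot":[0,0,0],"hand":1},{"travel":[0.03,-0.05,0],"delta_rot":[0,0,0],"hand":1},{"travel":[0.03,-0.05,0],"delta_rot":[0,0,0],"hand":1},{"travel":[0.03,-0.05,0],"delta_rot":[0,0,0],"hand":1},{"travel":[0.03,-0.05,0],"delta_rot":[0,0,0],"hand":1},{"travel":[0.0,0,0],"delta_rot":[0,0,0],"hand":1}]'; python3 -m jog '[{"travel":[0.025,-0.04,0],"delta_rot":[0,0,0],"hand":1},{"travel":[0.015,-0.03,0],"delta_rot":[0,0,0],"hand":1},{"travel":[0,0,0],"delta_rot":[0,0,0],"hand":1},{"travel":[0,0,0],"delta_rot":[0,0,0],"hand":1}]'
python3 - <<'E'
from h import *
print(readout.state()["tcp_pos"],readout.state()["ee_rot"],readout.state()["joint_pos"])
c=read_camera("wrist"); cv2.imwrite("pics/w1.png",c["image"][:,:,::-1]); print(proj(c,[.445,-.1785,.115]))
E
```

```text
clock: 1.45
tcp_pos: [0.378, -0.2908, 0.3433]
ee_rot: [-3.138, -0.015, 0.0]
contact_force: [-1.0, -0.4, -0.6]
finger_gap: 0.0855
clock: 1.85
tcp_pos: [0.4164, -0.2258, 0.3434]
ee_rot: [3.141, 0.004, -0.002]
contact_force: [-0.3, -1.0, 0.4]
finger_gap: 0.0854
[ 0.41639325 -0.22577532  0.34339044] [ 3.14146118e+00  3.56045720e-03 -1.66896749e-03] [-6.33102899e-01 -1.34671481e-02 -2.76820421e-01  1.30822251e+00
 -7.33546114e-04  2.50622329e+00]
[270.57811261 157.39250944]
```

View pics/w1.png

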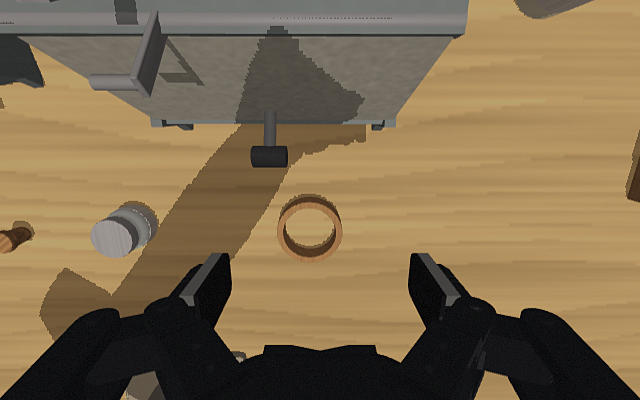

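The knob shows at (269,156), against a prediction of (270.6,157.4), so the estimate holds. Next I move over it and descend.

```bash
python3 -m jog '[{"travel":[0.015,-0.024,0.02],"delta_rot":[0,0,0],"hand":1},{"travel":[0.0135,-0.023,0.03],"delta_rot":[0,0,0],"hand":1},{"travel":[0,0,0.03],"delta_rot":[0,0,0],"hand":1},{"travel":[0,0,0.02],"delta_rot":[0,0,0],"hand":1},{"travel":[0,0,0],"delta_rot":[0,0,0],"hand":1},{"travel":[0,0,0],"delta_rot":[0,0,0],"hand":1}]'
python3 - <<'E'
from h import *
print(readout.state()["tcp_pos"],readout.state()["ee_rot"])
c=read_camera("wrist"); cv2.imwrite("pics/w2.png",c["image"][:,:,::-1]); print(proj(c,[.445,-.1785,.115]))
E
```

```text
clock: 2.5
tcp_pos: [0.4447, -0.18, 0.244]
ee_rot: [-3.141, 0.003, 0.001]
contact_force: [-0.1, 0.4, 0.1]
finger_gap: 0.0856
[ 0.44470511 -0.17996812  0.24395817] [-3.14146958e+00  2.88616605e-03  1.14264117e-03]
[316.08657807 219.40699434]
```

View pics/w2.png

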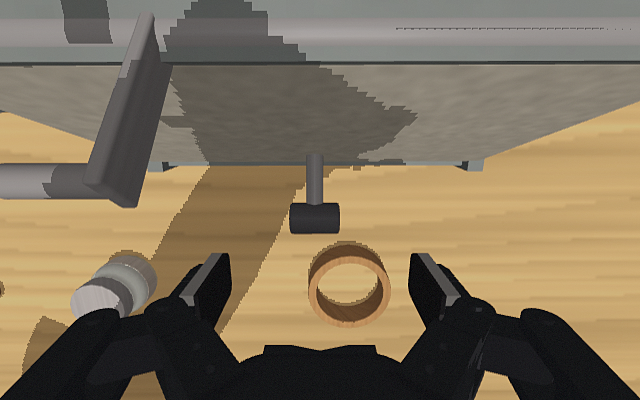

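Run:
```python
from h import *
c=read_camera("wrist")
t=read_camera("top")
z=lambda a,b:(330+(a+.5)/4-.5,130+(b+.5)/4-.5)
for q,w in [((122,207),(222,421)),((95,180),(224,408))]:
    print(tri([ray(c,*q),ray(t,*z(*w))]))
for h in (.2,.22,.24): print(onz(c,122,207,h),onz(c,95,182,h), onz(c,0,182,h))
```

```text
(array([ 0.49695784, -0.13700511,  0.24972942]), [np.float64(0.0008601637381309983), np.float64(0.000860163738131081)])
(array([ 0.50402092, -0.13698187,  0.25586457]), [np.float64(0.001384603345912416), np.float64(0.0013846033459124563)])
[ 0.48195024 -0.1026669   0.2       ] [ 0.49214642 -0.09410776  0.2       ] [ 0.49221202 -0.05728475  0.2       ]
[ 0.48830261 -0.1163376   0.22      ] [ 0.49672239 -0.10926965  0.22      ] [ 0.49677656 -0.07886204  0.22      ]
[ 0.49465499 -0.1300083   0.24      ] [ 0.50129836 -0.12443155  0.24      ] [ 0.50134111 -0.10043934  0.24      ]
```

The wrist camera sits about 73 mm towards the locker and 70 mm above the TCP, so a vertical approach would bring it close to the roof and the stay arm. I'll tilt the tool 30° first.

```bash
python3 -m jog '[{"travel":[-0.01,0,0],"delta_rot":[0,7.5,0],"hand":1},{"travel":[-0.01,0,0],"delta_rot":[0,7.5,0],"hand":1},{"travel":[-0.007,0,0],"delta_rot":[0,7.5,0],"hand":1},{"travel":[0,0,0],"delta_rot":[0,7.5,0],"hand":1},{"travel":[0,0,0],"delta_rot":[0,0,0],"hand":1},{"travel":[0,0,0],"delta_rot":[0,0,0],"hand":1}]'
cat >> h.py <<'E'
from scipy.spatial.transform import Rotation as Ro
def goal(p):
    s=readout.state();R=Ro.from_rotvec(s["ee_rot"]).as_matrix()
    g=s["tcp_pos"]+R@[0,0,.054]
    print("clock",s["clock"],"tcp",s["tcp_pos"].round(4),"grasp pt",g.round(4),"z",R[:,2].round(3),"x",R[:,0].round(3),"F",s["contact_force"].round(1),"gap",round(s["finger_gap"],4),"q",s["joint_pos"].round(2))
    print("tool-axis shift",(R.T@(np.array(p)-g)).round(4))
E
python3 -c "
from h import *
goal([.445,-.1785,.115])"
```

```text
clock: 3.25
tcp_pos: [0.4184, -0.1796, 0.2419]
ee_rot: [3.033, -0.002, 0.812]
contact_force: [0.8, -0.2, -0.5]
finger_gap: 0.0854
clock 3.25 tcp [ 0.4184 -0.1796  0.2419] grasp pt [ 0.4453 -0.1797  0.1951] z [ 0.499 -0.002 -0.866] x [ 0.866 -0.001  0.499] F [ 0.8 -0.2 -0.5] gap 0.0854 q [-0.71 -0.22 -0.76  0.61  0.33  2.51]
tool-axis shift [-0.0403 -0.0013  0.0692]
```

```bash
python3 -m jog '[{"travel":[-0.010,-0.001,0.018],"delta_rot":[0,0,0],"hand":1},{"travel":[-0.010,0,0.018],"delta_rot":[0,0,0],"hand":1},{"travel":[-0.010,0,0.018],"delta_rot":[0,0,0],"hand":1},{"travel":[-0.010,0,0.018],"delta_rot":[0,0,0],"hand":1},{"travel":[0,0,0],"delta_rot":[0,0,0],"hand":1},{"travel":[0,0,0],"delta_rot":[0,0,0],"hand":1},{"travel":[0,0,0],"delta_rot":[0,0,0],"hand":1}]'
python3 - <<'E'
from h import *
goal([.445,-.1785,.115])
for n in ("wrist","scene"):
    c=read_camera(n); a=c["image"][:,:,::-1]
    if n=="scene": a=cv2.resize(a[150:300,140:340],None,fx=3,fy=3)
    cv2.imwrite(f"pics/{n}3.png",a)
E
```

```text
clock: 3.95
tcp_pos: [0.4215, -0.1791, 0.1603]
ee_rot: [3.032, 0.001, 0.816]
contact_force: [0.3, -0.1, -0.4]
finger_gap: 0.0854
clock 3.95 tcp [ 0.4215 -0.1791  0.1603] grasp pt [ 0.4486 -0.1792  0.1136] z [ 0.502 -0.002 -0.865] x [0.865 0.001 0.502] F [ 0.3 -0.1 -0.4] gap 0.0854 q [-0.7  -0.09 -0.86  0.38  0.33  2.51]
tool-axis shift [-0.0024 -0.0007 -0.003 ]
```

View pics/wrist3.png

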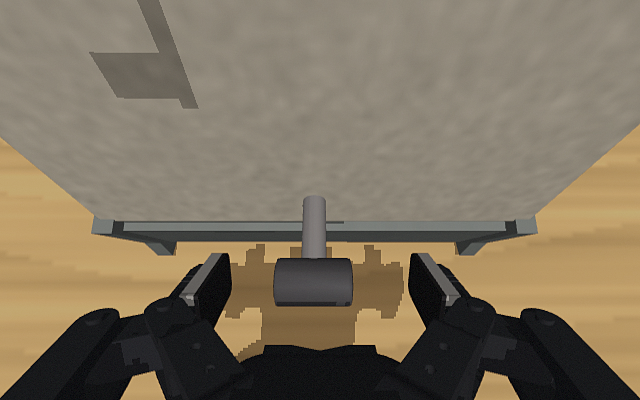

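View pics/scene3.png

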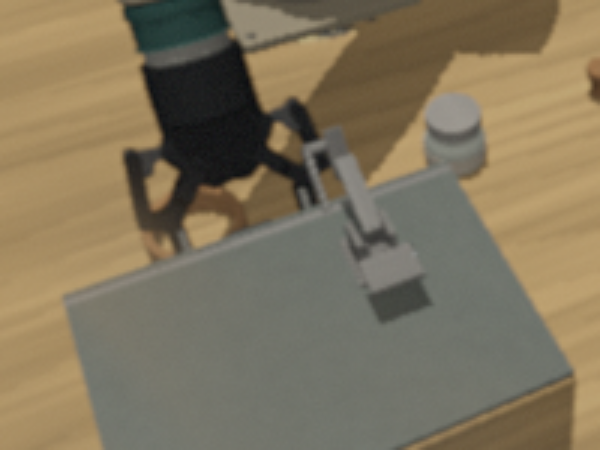

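```bash
python3 -m jog '[{"travel":[-0.002,-0.003,0],"delta_rot":[0,0,0],"hand":0.2},{"travel":[0,0,0],"delta_rot":[0,0,0],"hand":0},{"travel":[0,0,0],"delta_rot":[0,0,0],"hand":-0.2},{"travel":[0,0,0],"delta_rot":[0,0,0],"hand":-1},{"travel":[0,0,0],"delta_rot":[0,0,0],"hand":-1},{"travel":[0,0,0],"delta_rot":[0,0,0],"hand":-1},{"travel":[0,0,0],"delta_rot":[0,0,0],"hand":-1}]'
python3 - <<'E'
from h import *
goal([.445,-.1785,.115])
c=read_camera("wrist"); cv2.imwrite("pics/wrist4.png",c["image"][:,:,::-1])
E
```

```text
clock: 4.75
tcp_pos: [0.4178, -0.1761, 0.1579]
ee_rot: [3.032, -0.003, 0.811]
contact_force: [-6.3, -2.0, 7.1]
finger_gap: 0.0328
clock 4.75 tcp [ 0.4178 -0.1761  0.1579] grasp pt [ 0.4448 -0.1763  0.1112] z [ 0.499 -0.004 -0.866] x [ 0.866 -0.001  0.499] F [-6.3 -2.   7.1] gap 0.0328 q [-0.7  -0.09 -0.87  0.37  0.32  2.51]
tool-axis shift [ 0.0021  0.0022 -0.0032]
```

View pics/wrist4.png

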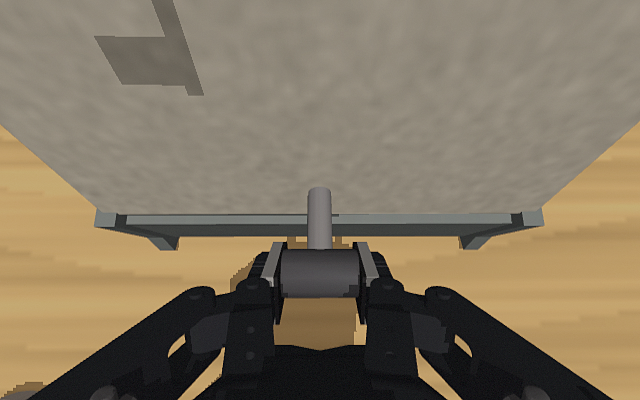

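```bash
cat > plan.py <<'E'
from h import *
import sys
H=np.array([.536,.220])
def knob(th): 
    x,z=-.091,-.105
    return H+[x*np.cos(th)+z*np.sin(th),-x*np.sin(th)+z*np.cos(th)]
def Rt(t): # columns tool x, z in world xz
    return np.array([[np.cos(t),np.sin(t)],[np.sin(t),-np.cos(t)]])
o=np.array([.0021,.0508])   # knob in tool x,z
def cur():
    s=readout.state();R=Ro.from_rotvec(s["ee_rot"]).as_matrix()
    p=s["tcp_pos"]+R@[o[0],0,o[1]]
    r=p[[0,2]]-H
    # angle: at shut vec (-.091,-.105)
    a0=np.arctan2(-.105,-.091);a=np.arctan2(r[1],r[0])
    th=(a0-a+np.pi)%(2*np.pi)-np.pi
    t=np.arctan2(R[0,2],-R[2,2])
    print("clock %.2f theta %.3f r %.4f y %.4f tilt %.1f F"%(s["clock"],th,np.hypot(*r),p[1],np.degrees(t)),s["contact_force"].round(1),"q",s["joint_pos"].round(2))
    return th,t
if __name__=="__main__":
    cur()
    N=32;end=1.30;t0=np.radians(29.9);ths=np.linspace(0,end,N+1);ts=np.linspace(t0,0,N+1)
    P=[knob(a)-Rt(t)@o for a,t in zip(ths,ts)]
    for i in range(N): print(i,(Rt(ts[i]).T@(P[i+1]-P[i])*1000).round(1),P[i+1].round(3))
E
python3 plan.py
```

```text
clock 4.80 theta -0.000 r 0.1389 y -0.1763 tilt 30.0 F [-5.9 -1.6  5.7] q [-0.7  -0.09 -0.87  0.37  0.32  2.51]
0 [-0.9 -5.4] [0.414 0.162]
1 [-0.8 -5.4] [0.411 0.167]
2 [-0.7 -5.5] [0.408 0.171]
3 [-0.5 -5.5] [0.405 0.176]
4 [-0.4 -5.5] [0.402 0.181]
5 [-0.3 -5.6] [0.4   0.186]
6 [-0.1 -5.6] [0.397 0.191]
7 [ 0.  -5.6] [0.395 0.196]
8 [ 0.2 -5.6] [0.393 0.201]
9 [ 0.3 -5.6] [0.391 0.206]
10 [ 0.4 -5.7] [0.39  0.212]
11 [ 0.6 -5.7] [0.388 0.217]
12 [ 0.7 -5.7] [0.387 0.223]
13 [ 0.8 -5.7] [0.386 0.229]
14 [ 1.  -5.7] [0.385 0.234]
15 [ 1.1 -5.7] [0.385 0.24 ]
16 [ 1.2 -5.7] [0.385 0.246]
17 [ 1.4 -5.6] [0.385 0.252]
18 [ 1.5 -5.6] [0.385 0.257]
19 [ 1.7 -5.6] [0.385 0.263]
20 [ 1.8 -5.6] [0.386 0.269]
21 [ 1.9 -5.6] [0.387 0.275]
22 [ 2.1 -5.5] [0.388 0.281]
23 [ 2.2 -5.5] [0.389 0.286]
24 [ 2.3 -5.5] [0.391 0.292]
25 [ 2.5 -5.4] [0.393 0.298]
26 [ 2.6 -5.4] [0.395 0.304]
27 [ 2.7 -5.3] [0.397 0.309]
28 [ 2.9 -5.3] [0.4   0.315]
29 [ 3.  -5.2] [0.402 0.32 ]
30 [ 3.1 -5.2] [0.405 0.325]
31 [ 3.2 -5.1] [0.408 0.33 ]
```

```bash
python3 -m jog '[{"travel":[-0.0009,0,-0.0054],"delta_rot":[0,-0.935,0],"hand":-1},{"travel":[-0.0008,0,-0.0054],"delta_rot":[0,-0.935,0],"hand":-1},{"travel":[-0.0007,0,-0.0055],"delta_rot":[0,-0.935,0],"hand":-1},{"travel":[-0.0005,0,-0.0055],"delta_rot":[0,-0.935,0],"hand":-1},{"travel":[-0.0004,0,-0.0055],"delta_rot":[0,-0.935,0],"hand":-1},{"travel":[-0.0003,0,-0.0056],"delta_rot":[0,-0.935,0],"hand":-1},{"travel":[-0.0001,0,-0.0056],"delta_rot":[0,-0.935,0],"hand":-1},{"travel":[0,0,-0.0056],"delta_rot":[0,-0.935,0],"hand":-1}]'; python3 plan.py | head -1
```

```text
clock: 5.6
tcp_pos: [0.3954, -0.1761, 0.1955]
ee_rot: [3.078, -0.001, 0.613]
contact_force: [5.1, -3.1, -4.3]
finger_gap: 0.0328
clock 5.60 theta 0.322 r 0.1386 y -0.1763 tilt 22.5 F [ 5.1 -3.1 -4.3] q [-0.69 -0.15 -0.78  0.63  0.24  2.49]
```

Tracking well, and the forces are low.

```bash
python3 -m jog '[{"travel":[0.0002,0,-0.0056],"delta_rot":[0,-0.935,0],"hand":-1},{"travel":[0.0003,0,-0.0056],"delta_rot":[0,-0.935,0],"hand":-1},{"travel":[0.0004,0,-0.0057],"delta_rot":[0,-0.935,0],"hand":-1},{"travel":[0.0006,0,-0.0057],"delta_rot":[0,-0.935,0],"hand":-1},{"travel":[0.0007,0,-0.0057],"delta_rot":[0,-0.935,0],"hand":-1},{"travel":[0.0008,0,-0.0057],"delta_rot":[0,-0.935,0],"hand":-1},{"travel":[0.001,0,-0.0057],"delta_rot":[0,-0.935,0],"hand":-1},{"travel":[0.0011,0,-0.0057],"delta_rot":[0,-0.935,0],"hand":-1}]'; python3 plan.py | head -1
```

```text
clock: 6.4
tcp_pos: [0.3853, -0.1761, 0.2396]
ee_rot: [3.111, -0.001, 0.411]
contact_force: [4.8, -4.7, -5.9]
finger_gap: 0.0332
clock 6.40 theta 0.647 r 0.1385 y -0.1763 tilt 15.0 F [ 4.8 -4.7 -5.9] q [-0.66 -0.17 -0.66  0.87  0.16  2.49]
```

```bash
python3 -m jog '[{"travel":[0.0012,0,-0.0057],"delta_rot":[0,-0.935,0],"hand":-1},{"travel":[0.0014,0,-0.0056],"delta_rot":[0,-0.935,0],"hand":-1},{"travel":[0.0015,0,-0.0056],"delta_rot":[0,-0.935,0],"hand":-1},{"travel":[0.0017,0,-0.0056],"delta_rot":[0,-0.935,0],"hand":-1},{"travel":[0.0018,0,-0.0056],"delta_rot":[0,-0.935,0],"hand":-1},{"travel":[0.0019,0,-0.0056],"delta_rot":[0,-0.935,0],"hand":-1},{"travel":[0.0021,0,-0.0055],"delta_rot":[0,-0.935,0],"hand":-1},{"travel":[0.0022,0,-0.0055],"delta_rot":[0,-0.935,0],"hand":-1}]'; python3 plan.py | head -1
```

```text
clock: 7.2
tcp_pos: [0.3892, -0.1761, 0.2848]
ee_rot: [3.132, -0.002, 0.204]
contact_force: [4.5, -5.7, -9.8]
finger_gap: 0.0325
clock 7.20 theta 0.963 r 0.1389 y -0.1763 tilt 7.4 F [ 4.5 -5.7 -9.8] q [-0.61 -0.14 -0.52  1.08  0.07  2.53]
```

```bash
python3 -m jog '[{"travel":[0.0023,0,-0.0055],"delta_rot":[0,-0.935,0],"hand":-1},{"travel":[0.0025,0,-0.0054],"delta_rot":[0,-0.935,0],"hand":-1},{"travel":[0.0026,0,-0.0054],"delta_rot":[0,-0.935,0],"hand":-1},{"travel":[0.0027,0,-0.0053],"delta_rot":[0,-0.935,0],"hand":-1},{"travel":[0.0029,0,-0.0053],"delta_rot":[0,-0.935,0],"hand":-1},{"travel":[0.003,0,-0.0052],"delta_rot":[0,-0.935,0],"hand":-1},{"travel":[0.0031,0,-0.0052],"delta_rot":[0,-0.935,0],"hand":-1},{"travel":[0.0032,0,-0.0051],"delta_rot":[0,-0.935,0],"hand":-1}]'; python3 plan.py | head -1
python3 -m jog '[{"travel":[0,0,0],"delta_rot":[0,0,0],"hand":-1},{"travel":[0,0,0],"delta_rot":[0,0,0],"hand":-1},{"travel":[0,0,0],"delta_rot":[0,0,0],"hand":-1}]'
python3 - <<'E'
from plan import *
cur()
for n in ("wrist","scene"):
    c=read_camera(n); a=c["image"][:,:,::-1]
    if n=="scene": a=cv2.resize(a[130:310,130:340],None,fx=3,fy=3)
    cv2.imwrite(f"pics/{n}5.png",a)
E
```

```text
clock: 8.0
tcp_pos: [0.4072, -0.1761, 0.328]
ee_rot: [3.139, -0.002, -0.007]
contact_force: [1.0, -5.6, -7.9]
finger_gap: 0.0328
clock 8.00 theta 1.280 r 0.1393 y -0.1762 tilt -0.2 F [ 1.  -5.6 -7.9] q [-0.55 -0.06 -0.35  1.28 -0.    2.59]
clock: 8.3
tcp_pos: [0.4072, -0.1761, 0.3283]
ee_rot: [3.138, -0.002, -0.004]
contact_force: [-1.1, -5.3, -6.5]
finger_gap: 0.0331
clock 8.30 theta 1.282 r 0.1392 y -0.1762 tilt -0.1 F [-1.1 -5.3 -6.5] q [-0.55 -0.06 -0.36  1.28 -0.    2.59]
```

View pics/scene5.png

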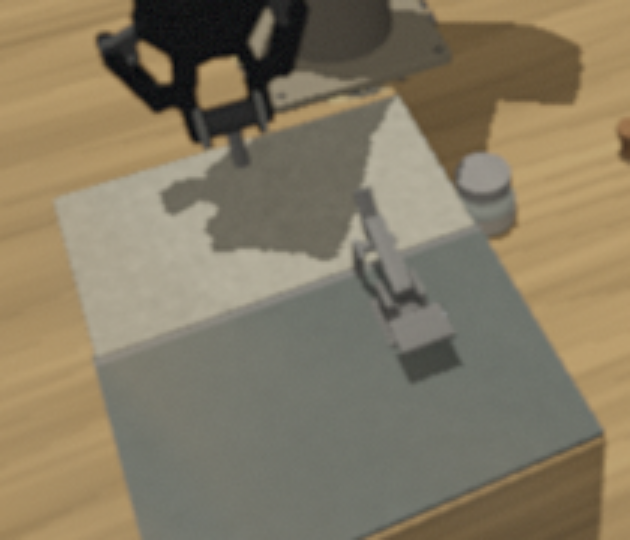

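View pics/wrist5.png

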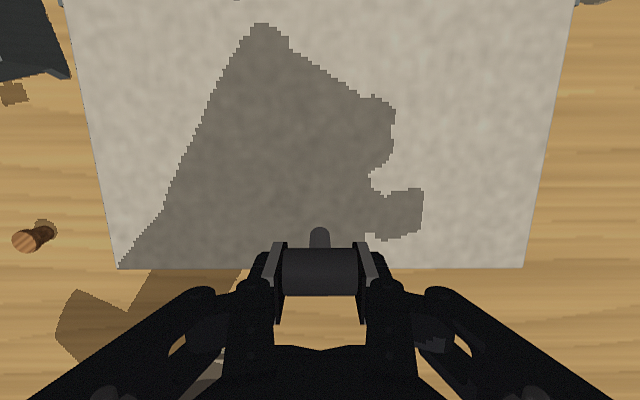

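```bash
python3 -m jog '[{"travel":[0.001,0,-0.002],"delta_rot":[0,0,0],"hand":-1},{"travel":[0,0,0],"delta_rot":[0,0,0],"hand":-1},{"travel":[0,0,0],"delta_rot":[0,0,0],"hand":-1}]'; python3 plan.py|head -1
python3 -m jog '[{"travel":[0,0,0],"delta_rot":[0,0,0],"hand":1},{"travel":[0,0,0],"delta_rot":[0,0,0],"hand":1},{"travel":[0,0,0],"delta_rot":[0,0,0],"hand":1},{"travel":[0,0,0],"delta_rot":[0,0,0],"hand":1},{"travel":[0,0,0],"delta_rot":[0,0,0],"hand":1},{"travel":[0,0,0],"delta_rot":[0,0,0],"hand":1}]'
python3 - <<'E'
from plan import *
cur()
for n in ("wrist","scene"):
    c=read_camera(n); a=c["image"][:,:,::-1]
    if n=="scene": a=cv2.resize(a[130:310,130:340],None,fx=3,fy=3)
    cv2.imwrite(f"pics/{n}6.png",a)
E
```

```text
clock: 8.7
tcp_pos: [0.4081, -0.1761, 0.3302]
ee_rot: [3.138, -0.002, -0.004]
contact_force: [-0.9, -6.7, -6.6]
finger_gap: 0.0332
clock 8.70 theta 1.297 r 0.1392 y -0.1762 tilt -0.2 F [-0.9 -6.7 -6.6] q [-0.55 -0.06 -0.35  1.28 -0.    2.59]
clock: 9.3
tcp_pos: [0.4093, -0.1749, 0.3319]
ee_rot: [3.142, -0.0, 0.003]
contact_force: [0.2, -0.4, 0.5]
finger_gap: 0.0855
clock 9.30 theta 1.313 r 0.1387 y -0.1749 tilt 0.1 F [ 0.2 -0.4  0.5] q [-0.55 -0.06 -0.35  1.28  0.    2.59]
```

View pics/scene6.png

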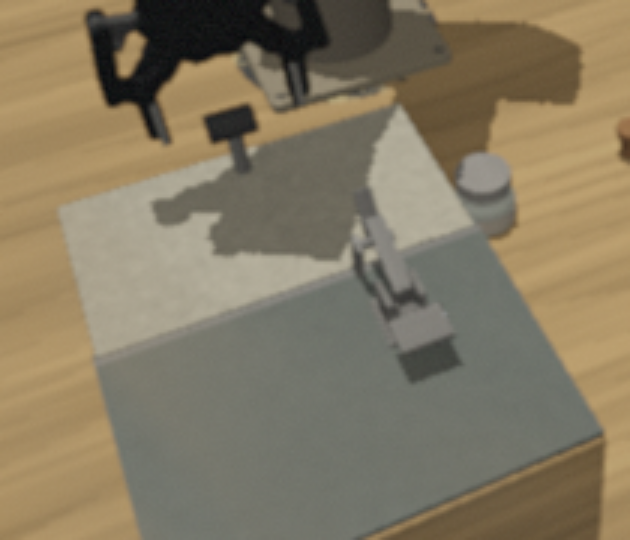

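View pics/wrist6.png

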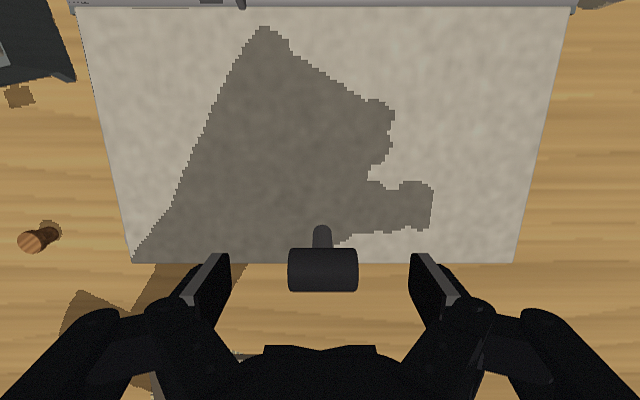

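```bash
python3 -m jog '[{"travel":[0,0,-0.015],"delta_rot":[0,0,0],"hand":1},{"travel":[0,0,-0.025],"delta_rot":[0,0,0],"hand":1},{"travel":[0,0,-0.03],"delta_rot":[0,0,0],"hand":0},{"travel":[0,0,-0.01],"delta_rot":[0,0,0],"hand":-1},{"travel":[0,0,0],"delta_rot":[0,0,0],"hand":-1},{"travel":[0,0,0],"delta_rot":[0,0,0],"hand":-1},{"travel":[0,0,0],"delta_rot":[0,0,0],"hand":-1},{"travel":[0,0,0],"delta_rot":[0,0,0],"hand":-1}]'
python3 -m jog '[{"travel":[0.02,-0.005,0],"delta_rot":[0,0,0],"hand":-1},{"travel":[0.035,-0.01,0],"delta_rot":[0,0,0],"hand":-1},{"travel":[0.035,-0.01,0],"delta_rot":[0,0,0],"hand":-1},{"travel":[0.035,-0.01,0],"delta_rot":[0,0,0],"hand":-1},{"travel":[0.025,-0.005,0],"delta_rot":[0,0,0],"hand":-1},{"travel":[0,0,0],"delta_rot":[0,0,0],"hand":-1},{"travel":[0,0,0],"delta_rot":[0,0,0],"hand":-1}]'
python3 - <<'E'
from plan import *
goal([.622,-.1235,.256])
s=read_camera("scene");print("knob@1.2 proj",[proj(s,[knob(a)[0],-.176,knob(a)[1]]).round(1) for a in (1.1,1.2,1.3)])
cv2.imwrite("pics/scene7.png",cv2.resize(s["image"][130:310,130:340,::-1],None,fx=3,fy=3))
c=read_camera("wrist");cv2.imwrite("pics/wrist7.png",c["image"][:,:,::-1]);print(proj(c,[.622,-.1235,.256]))
E
```

```text
clock: 10.2
tcp_pos: [0.4086, -0.1746, 0.4102]
ee_rot: [-3.14, 0.001, 0.001]
contact_force: [0.3, 0.2, -0.8]
finger_gap: 0.0
clock: 10.9
tcp_pos: [0.559, -0.1348, 0.4107]
ee_rot: [-3.141, -0.0, 0.002]
contact_force: [-0.7, 0.5, -0.9]
finger_gap: 0.0001
clock 10.9 tcp [ 0.559  -0.1348  0.4107] grasp pt [ 0.5589 -0.1347  0.3567] z [-0.001  0.001 -1.   ] x [ 1.     0.    -0.001] F [-0.7  0.5 -0.9] gap 0.0001 q [-0.35  0.15  0.04  1.46  0.    2.79]
tool-axis shift [ 0.0632 -0.0111  0.1006]
knob@1.2 proj [array([206.8, 173.3]), array([206. , 169.8]), array([205.4, 166.7])]
[302.47568961 124.43481103]
```

View pics/scene7.png

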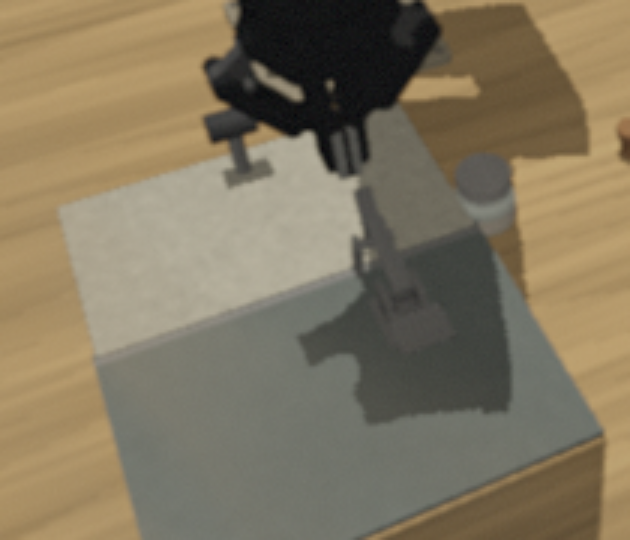

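View pics/wrist7.png

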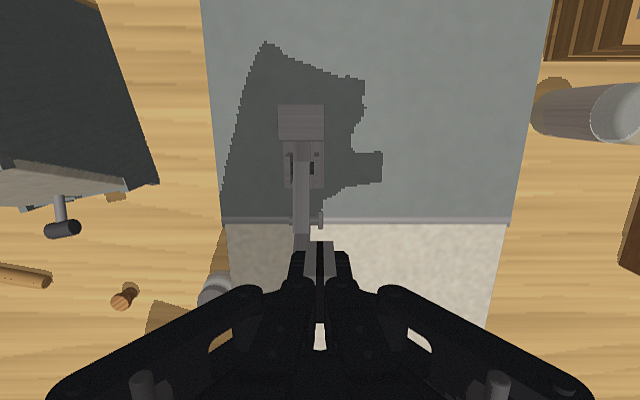

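```bash
python3 -m jog '[{"travel":[0.02,-0.004,0],"delta_rot":[0,0,0],"hand":-1},{"travel":[0.025,-0.004,0],"delta_rot":[0,0,0],"hand":-1},{"travel":[0.02,-0.003,0.01],"delta_rot":[0,0,0],"hand":-1},{"travel":[0,0,0.025],"delta_rot":[0,0,0],"hand":-1},{"travel":[0,0,0.025],"delta_rot":[0,0,0],"hand":-1},{"travel":[0,0,0.01],"delta_rot":[0,0,0],"hand":-1},{"travel":[0,0,0],"delta_rot":[0,0,0],"hand":-1},{"travel":[0,0,0],"delta_rot":[0,0,0],"hand":-1}]'
python3 - <<'E'
from plan import *
goal([.624,-.1235,.256])
s=read_camera("scene")
cv2.imwrite("pics/scene8.png",cv2.resize(s["image"][130:310,130:340,::-1],None,fx=3,fy=3))
c=read_camera("wrist");cv2.imwrite("pics/wrist8.png",c["image"][:,:,::-1]);print(proj(c,[.622,-.1235,.256]))
E
```

```text
clock: 11.8
tcp_pos: [0.6241, -0.1243, 0.3432]
ee_rot: [3.141, -0.001, 0.004]
contact_force: [-0.5, -1.5, 1.1]
finger_gap: -0.0004
clock 11.8 tcp [ 0.6241 -0.1243  0.3432] grasp pt [ 0.6242 -0.1244  0.2892] z [ 0.002 -0.    -1.   ] x [ 1.    -0.001  0.002] F [-0.5 -1.5  1.1] gap -0.0004 q [-0.3   0.28  0.06  1.35  0.    2.84]
tool-axis shift [-0.0003 -0.0009  0.0332]
[316.18226038 249.48897294]
```

View pics/scene8.png

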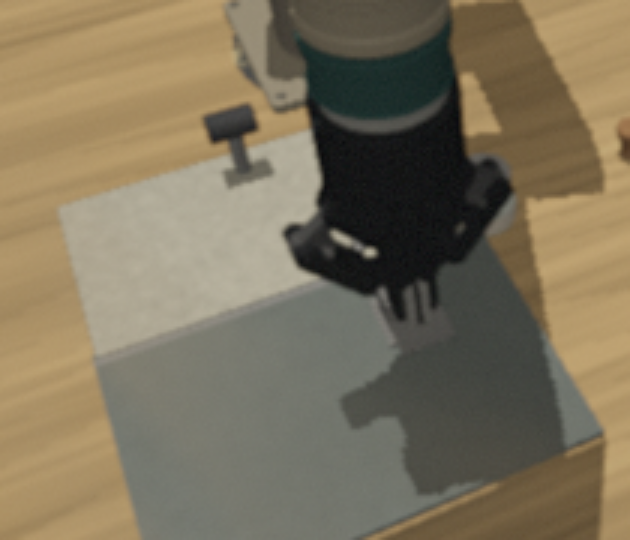

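View pics/wrist8.png

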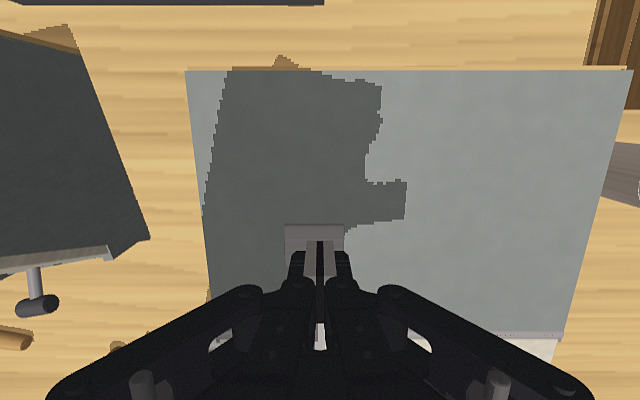

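```bash
python3 -m jog '[{"travel":[0,-0.002,0.006],"delta_rot":[0,0,0],"hand":-1},{"travel":[0,0,0.006],"delta_rot":[0,0,0],"hand":-1},{"travel":[0,0,0.003],"delta_rot":[0,0,0],"hand":-1},{"travel":[0,0,0],"delta_rot":[0,0,0],"hand":-1},{"travel":[0,0,0],"delta_rot":[0,0,0],"hand":-1}]'
python3 -m jog '[{"travel":[0,0,0.002],"delta_rot":[0,0,0],"hand":-1},{"travel":[0,0,0.002],"delta_rot":[0,0,0],"hand":-1},{"travel":[0,0,0],"delta_rot":[0,0,0],"hand":-1}]'
```

```text
clock: 12.4
tcp_pos: [0.6247, -0.1219, 0.3278]
ee_rot: [3.142, -0.0, 0.005]
contact_force: [1.1, 1.2, 3.7]
finger_gap: 0.0003
clock: 12.7
tcp_pos: [0.6255, -0.1219, 0.3252]
ee_rot: [3.141, -0.0, 0.009]
contact_force: [1.4, 1.3, 7.4]
finger_gap: 0.0001
```

```bash
python3 -m jog '[{"travel":[0,0,0.002],"delta_rot":[0,0,0],"hand":-1},{"travel":[0,0,0.002],"delta_rot":[0,0,0],"hand":-1},{"travel":[0,0,0],"delta_rot":[0,0,0],"hand":-1},{"travel":[0,0,0],"delta_rot":[0,0,0],"hand":-1}]'
python3 - <<'E'
from plan import *
s=read_camera("scene")
cv2.imwrite("pics/scene9.png",cv2.resize(s["image"][130:310,130:340,::-1],None,fx=3,fy=3))
E
```

```text
clock: 13.1
tcp_pos: [0.6266, -0.122, 0.3207]
ee_rot: [3.142, 0.0, 0.013]
contact_force: [5.5, 2.4, 4.5]
finger_gap: 0.0002
```

View pics/scene9.png

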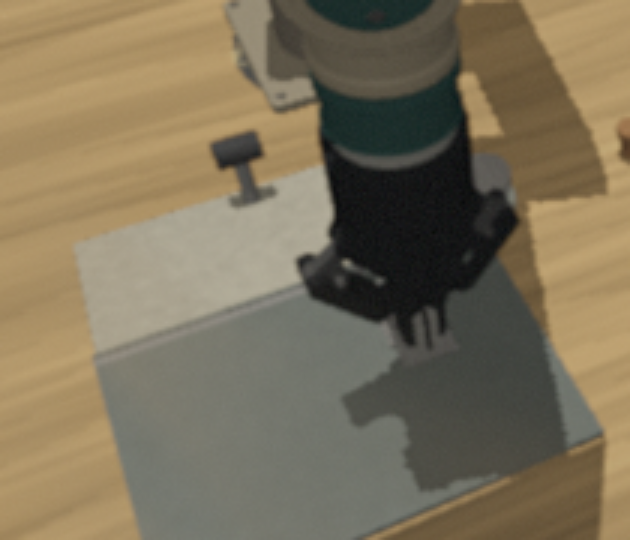

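The door is freed and sinking. I'll keep the tab pressed for another second.

```bash
python3 -m jog '[{"travel":[0,0,0],"delta_rot":[0,0,0],"hand":-1},{"travel":[0,0,0],"delta_rot":[0,0,0],"hand":-1},{"travel":[0,0,0],"delta_rot":[0,0,0],"hand":-1},{"travel":[0,0,0],"delta_rot":[0,0,0],"hand":-1},{"travel":[0,0,0],"delta_rot":[0,0,0],"hand":-1},{"travel":[0,0,0],"delta_rot":[0,0,0],"hand":-1},{"travel":[0,0,0],"delta_rot":[0,0,0],"hand":-1},{"travel":[0,0,0],"delta_rot":[0,0,0],"hand":-1}]'
python3 - <<'E'
from plan import *
s=read_camera("scene")
cv2.imwrite("pics/scene10.png",cv2.resize(s["image"][130:310,130:340,::-1],None,fx=3,fy=3))
E
```

```text
clock: 13.95
tcp_pos: [0.6266, -0.122, 0.3207]
ee_rot: [3.142, 0.0, 0.013]
contact_force: [5.0, 0.9, 4.4]
finger_gap: -0.0005
```

View pics/scene10.png

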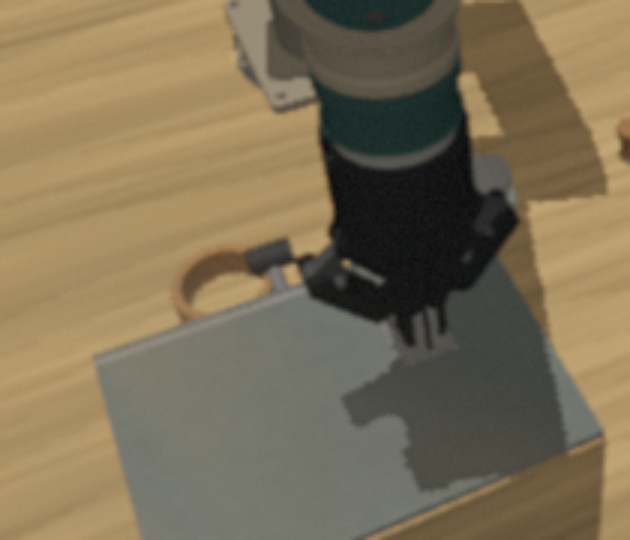

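Well over 0.3 rad has sunk, so I'll lift straight off the tab.

```bash
python3 -m jog '[{"travel":[0,0,-0.005],"delta_rot":[0,0,0],"hand":-1},{"travel":[0,0,-0.015],"delta_rot":[0,0,0],"hand":-1},{"travel":[0,0,-0.03],"delta_rot":[0,0,0],"hand":-1},{"travel":[0,0,-0.03],"delta_rot":[0,0,0],"hand":-1},{"travel":[0,0,-0.02],"delta_rot":[0,0,0],"hand":-1},{"travel":[-0.03,0.02,0],"delta_rot":[0,0,0],"hand":-1},{"travel":[-0.04,0.04,0],"delta_rot":[0,0,0],"hand":-1},{"travel":[-0.04,0.04,0],"delta_rot":[0,0,0],"hand":-1}]'
python3 -m jog '[{"travel":[-0.04,0.04,0],"delta_rot":[0,0,0],"hand":-1},{"travel":[-0.03,0.05,0],"delta_rot":[0,0,0],"hand":-1},{"travel":[-0.03,0.05,0],"delta_rot":[0,0,0],"hand":-1},{"travel":[0,0.05,0],"delta_rot":[0,0,0],"hand":-1},{"travel":[0,0,0],"delta_rot":[0,0,0],"hand":-1},{"travel":[0,0,0],"delta_rot":[0,0,0],"hand":-1},{"travel":[0,0,0],"delta_rot":[0,0,0],"hand":-1},{"travel":[0,0,0],"delta_rot":[0,0,0],"hand":-1}]'
python3 - <<'E'
from plan import *
for n in ("scene","top"):
    c=read_camera(n);cv2.imwrite(f"pics/{n}11.png",c["image"][:,:,::-1])
    a=cv2.imread(f"pics/{n}0.png").astype(int);print(n,proj(c,[.445,-.178,.115]))
E
```

```text
clock: 14.8
tcp_pos: [0.5216, -0.2129, 0.4188]
ee_rot: [-3.141, -0.002, 0.002]
contact_force: [0.6, -1.4, 1.2]
finger_gap: -0.0
clock: 15.6
tcp_pos: [0.4367, -0.3824, 0.4189]
ee_rot: [-3.141, -0.002, -0.001]
contact_force: [0.1, 0.3, 0.1]
finger_gap: -0.0003
scene [223.24683848 229.12309118]
top [392.79181045 259.3847594 ]
```

View pics/scene11.png

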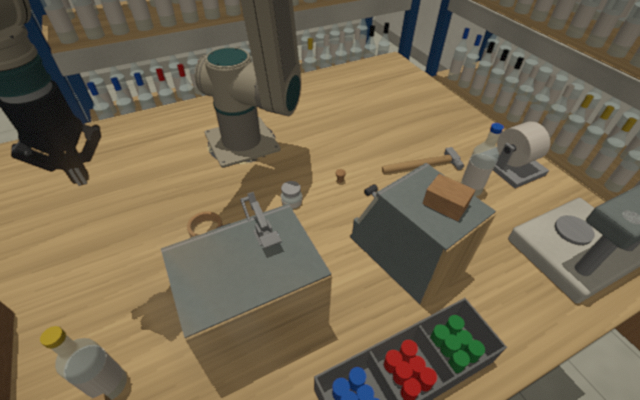

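View pics/top11.png

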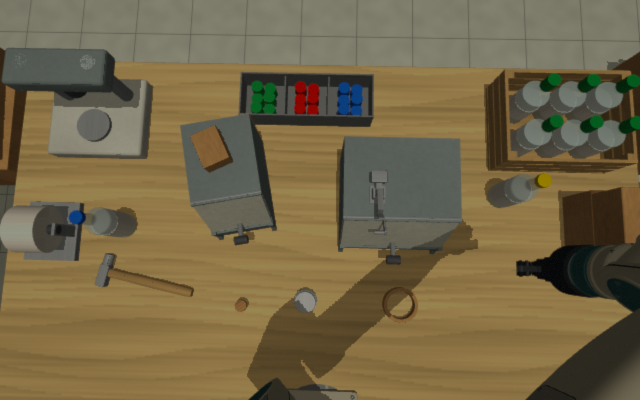

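The knob is back at (393,260) and everything else looks unchanged. I'll let it settle and compare with the first picture.

```bash
python3 -m jog '[{"travel":[0,0,0],"delta_rot":[0,0,0],"hand":-1},{"travel":[0,0,0],"delta_rot":[0,0,0],"hand":-1},{"travel":[0,0,0],"delta_rot":[0,0,0],"hand":-1},{"travel":[0,0,0],"delta_rot":[0,0,0],"hand":-1},{"travel":[0,0,0],"delta_rot":[0,0,0],"hand":-1},{"travel":[0,0,0],"delta_rot":[0,0,0],"hand":-1},{"travel":[0,0,0],"delta_rot":[0,0,0],"hand":-1},{"travel":[0,0,0],"delta_rot":[0,0,0],"hand":-1}]'
python3 - <<'E'
from plan import *
c=read_camera("top")["image"][:,:,::-1];a=cv2.imread("pics/top0.png")
for nm,(u0,u1,v0,v1) in dict(knob=(384,404,252,266),tab=(366,392,168,238),narrow=(180,280,110,248)).items():
    d=cv2.absdiff(c[v0:v1,u0:u1],a[v0:v1,u0:u1]);print(nm,d.mean().round(2),d.max())
def dark(i):
    g=i[250:270,380:410].max(2); v,u=np.where(g<60); return u.mean()+380,v.mean()+250,len(u)
print(dark(a),dark(c))
E
```

```text
clock: 16.5
tcp_pos: [0.4365, -0.3838, 0.4188]
ee_rot: [3.142, -0.001, 0.002]
contact_force: [-0.4, 0.8, -0.2]
finger_gap: 0.0003
knob 16.78 56
tab 1.39 4
narrow 1.42 9
(np.float64(392.5043478260869), np.float64(259.18260869565216), 115) (np.float64(392.672131147541), np.float64(259.2049180327869), 122)
```

```bash
python3 -c "
from workcell import close_job
print(close_job())"
```

```text
the job is handed in; nothing more can be done
None
```

The wide locker's stay held the door up by itself, and pressing the release tab let the door sink shut again. I handed the job in at about 16.5 s of the 54 s allowed.

- **Lifting:** I gripped the knob by its ends and swung the door up to about 1.30 rad, worked out from the gripper's position. I then let go and moved the gripper clear. The stay held the door level for about 3 s, with the knob in the same place in the scene pictures.
- **Releasing:** I pressed the tab down about 8 mm with closed fingertips, at about 7 N. I kept it pressed until the door had sunk well past 0.3 rad, then lifted straight off.
- **Wide locker at the end:** In the top view the knob is within 0.2 pixel of where it started, so the door is shut. The release lever looks the same as at the start.
- **Narrow locker:** It and its carton show no change between the first and last top pictures.
- **Robot:** It is clear of everything, with the wrist force near zero. The highest wrist force I read was about 12 N, during the lift.
- **One check that disagreed:** The area around the wide knob differed in brightness from the first picture (mean 17, maximum 56). I put this down to the arm's shadow, as the knob's position matched.

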